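# Show the tray and the bowl, then start the timer

## Robot

A 6-joint arm with a two-finger parallel gripper is mounted at the origin on the work surface. World frame = base frame: x ahead of the robot, y to its left, z up, the work surface at z = 0. Lengths are in m, angles in rad, forces in N, time in s.
With the tool pointing down it reaches from about 0.25 to 0.775 m from the base axis. Payload 4 kg.
Tool frame: the origin (TCP) lies midway between the tips of the shut fingers; the grasp point (between the pads) lies 19 mm behind it (robot.pinch_z is the distance from the TCP to the grasp point, in m); x points along the fingers, y is the direction in which the jaws open and shut, and the axes are right-handed (so a half turn about x gives the same grasp; the last joint's range is limited). The gripper opens to 94 mm and grips with 3 to 60 N. Pads are 16 mm wide; open, the fingers measure 119 mm over their backs; the gripper's body (75 mm by 177 mm) begins 78 mm behind the grasp point.
Start: joints at [1.025, 0.087, 1.371, -0, 1.684, -0.103], TCP at [0.236, 0.497, 0.206] pointing down, gripper open.
Joint ranges: [-3.1, 3.1], [-0.76, 2.03], [0.27, 2.55], [-1.08, 4.22], [0.17, 2.65], [-2.57, 2.57]. Speed limits (rad/s): [2.79, 2.79, 3.14, 3.14, 3.14, 3.14].

## Interface

Orientations are given as [roll, pitch, yaw] about the fixed x, y, z axes, in that order (R = Rz(yaw) Ry(pitch) Rx(roll)).
In Python, from bench import robot, imaging gives the robot as it stands. The module is installed in compiled form; this text tells all that it offers.
- The arm moves only by the tool drive_tool, never from a script. Its argument "commands" is a list that holds one entry, the list of rows, each a list of 4 numbers: the shift along the tool's x, y, z as a fraction of full scale, then the turn about the tool's x as a fraction of full scale. A call has 1 to 20 rows; each row shifts and turns the commanded pose from where the row before left it, along the tool's axes as they then stand; what a row does not reach is not made up. Full scale, the value 1, is 0.25 m for a shift and 360 degrees for a turn. A row lasts 1/10 s, in which the tool goes at most 50 mm and 8.59 degrees, less where a joint would pass 70% of its speed; a pose out of reach is approached as far as the arm can. A call with a number of a shift or a turn outside -1 to 1 is refused whole. A call with a gripper value outside its range is refused whole. "grip" is the opening, from 0 (shut) to 1 (fully open), set as the call begins (left out, the last holds). The fingers move at their own pace and stop on an object; the grip force is fixed at half the most. Time passes only in rows, so rows that do not move let the fingers close. It gives the time, the measured TCP pose, the force and the opening at its end, in the units of the state.
- robot.get_obs(): the state, without advancing time (a new reading comes with each control period).
- imaging.snapshot(name): name is "side" or "top" or "wrist"; returns a dict with "pixels" (480x640x3 uint8, red, green, blue), "z_map" (480x640 float32, m along the optical axis (not along the pixel's ray), 0 where there is no reading), "mtx" (3x3 intrinsics, pixels), "k1" (the pictures are not rectified: a ray, as slopes to the right and down, at radius r is drawn at 1 + k1 r^2 times it, then the intrinsics apply), "extrinsics" (4x4, takes a point from world to camera coordinates). Camera axes: x right, y up, looking along -z (the intrinsics and any distortion apply to the point x, -y, -z); pixel columns grow to the right and rows downward; lengths in m; the calibration is good to about 2 mm. A picture is of the moment at which its call begins.
- robot.close_job(): hands the job in, once; it reports no verdict.
The state is a dict: "time": time; "joint_positions": joint angles; "qvel": joint speeds; "joint_torque": joint torques, N m; "tool_pos": TCP position; "ee_rot": TCP orientation; "wrist_force": force on the tool from outside, world axes, zero at the start; "wrist_torque": the same for the moment, N m; "width": finger opening in m.
Only numpy, scipy, OpenCV 4.12 (cv2) and the standard library are available. Lean on these libraries where they do the work, as an engineer would, in place of code of your own. Each camera call takes 0.05 s, during which the arm holds its last target.

## Task

Cue the trainee for mixing a lower-jaw impression: with the fingertips about 2 cm above it, point at the middle of the lower-jaw tray (the open horseshoe without a palate) for two seconds, lift clear, then point at the mouth of the smaller mixing bowl in the same way for two seconds. Then start the timer by pressing its large round key fully down, and draw back off it. Touch or move none of the loose things, leave the small square key alone, and never hover low over the middle of the other tray or the other bowl.

Things in the scene. Friction and masses are not known exactly. Their poses are not given: they have to be found in the camera images.
- lower_tray: lower-jaw impression tray, dull dark steel, loose, lying trough up: an open horseshoe 64 mm long and 68 mm wide, outer wall 18 mm high, nothing between its arms (no palate); a flat handle 14 to 22 mm wide, 12 mm up, runs from the closed front of the arch along the tray's -x to 67 mm from the origin. Origin on the counter, at the middle of the horseshoe; the arch opens to +x. z up
- lower_tray_mid (a point): the middle of the lower-jaw tray, at the height of its wall's top (18 mm above the counter): the point to point at
- upper_tray: upper-jaw impression tray, dull dark steel, loose: same outline, size, handle and origin as the lower one, but the space between the arms is filled by a raised palate up to 17 mm high. Not to be pointed at
- upper_tray_mid (a point): the middle of the upper-jaw tray, 18 mm above the counter
- small_bowl: the smaller of two round green mixing bowls, loose, empty: 90 mm across the rim, 50 mm high, wall 4 mm. Origin under its centre, z up
- small_bowl_rim (a point): centre of the smaller bowl's mouth, at rim height (50 mm above the counter): the point to point at
- large_bowl: the larger green mixing bowl, loose, empty: 130 mm across the rim, 70 mm high. Origin under its centre. Not to be pointed at
- large_bowl_rim (a point): centre of the larger bowl's mouth, at rim height (70 mm above the counter)
- timer: grey desk timer fixed to the counter: case 80 (x) by 130 (y) by 35 mm high, with a dark display strip along its +x side and two white keys on top, on its -x side. Origin under the case's centre
- start_top (a point): centre of the top of the start key: the large round key, 30 mm across, at the timer's +y end (12 mm towards -x and 36 mm towards +y of the case's centre). Its top is 47 mm above the counter when up, and moves with the key
- start_key (a joint): how far the start key is pressed, m: 0 up, 0.008 fully down. It moves straight down against about 3.5 N of friction, without a spring, stops hard at 8 mm (then 4 mm proud of the case) and stays where it is left
- stop_top (a point): centre of the top of the stop key: a square key 14 mm wide at the timer's -y end (12 mm towards -x and 36 mm towards -y of the case's centre), 47 mm above the counter
- stop_key (a joint): how far the stop key is pressed, m: 0 up, 0.008 fully down; must stay up
- dosing_cup: white measuring cup, 44 mm across the rim, 55 mm high, loose bystander. Origin under its centre
- tape_roll: blue ring of tape lying flat, 90 mm across, 24 mm high, loose bystander. Origin under its centre
- spatula: plaster-mixing spatula with a black handle and a straight steel blade 30 mm wide, 205 mm long along its own y, up to 14 mm high, lying flat on the counter beyond the timer, loose bystander. Origin on the counter near its middle

How it is judged:
On the way, in this order (a step that is already met when the one before it is completed fails the run):
1. the fingertips dwell just above the middle of the lower-jaw tray (horizontal distance between the grasp point and lower_tray_mid below 0.03 m and z of the grasp point in the frame of lower_tray_mid between 0.021 and 0.075 m), for 1.5 s.
2. the fingertips dwell just above the mouth of the smaller bowl (horizontal distance between the grasp point and small_bowl_rim below 0.03 m and z of the grasp point in the frame of small_bowl_rim between 0.021 and 0.075 m), for 1.5 s.
3. the start key is pressed fully down (value of joint start_key above 0.006 m), for 0.1 s.
At the end, for the whole second after the job is handed in: the start key is down by more than 6 of its 8 mm, the stop key is up (less than 2 mm), and trays, bowls, cup, tape and spatula are at rest within 8 mm of where they were, upright (value of joint start_key above 0.006 m and value of joint stop_key below 0.002 m and distance of each of lower_tray, upper_tray, small_bowl, large_bowl, dosing_cup, tape_roll, spatula from where it was at the start of the episode below 0.008 m and angle between each of lower_tray, upper_tray, small_bowl, large_bowl, dosing_cup's own z axis and vertical below 0.1 rad and linear speed of each of lower_tray, upper_tray, small_bowl, large_bowl, dosing_cup, tape_roll, spatula below 0.02 m/s); the robot touches nothing.
It fails at once if a tray, bowl, cup, tape roll or spatula is touched (contact force between any of lower_tray, upper_tray, small_bowl, large_bowl, dosing_cup, tape_roll, spatula and the fingers above 0.5 N or contact force between any of lower_tray, upper_tray, small_bowl, large_bowl, dosing_cup, tape_roll, spatula and the arm above 0.5 N).
It fails at once if a tray, bowl, cup, tape roll or spatula is moved or lifted (8 mm) (distance of any of lower_tray, upper_tray, small_bowl, large_bowl, dosing_cup, tape_roll, spatula from where it was at the start of the episode above 0.008 m).
It fails at once if the fingertips come within about 35 mm above the middle (20 mm around) of the upper-jaw tray or the larger bowl ((horizontal distance between the grasp point and upper_tray_mid below 0.02 m and z of the grasp point in the frame of upper_tray_mid below 0.055 m) or (horizontal distance between the grasp point and large_bowl_rim below 0.02 m and z of the grasp point in the frame of large_bowl_rim below 0.055 m)).
It fails at once if the square stop key is pressed (value of joint stop_key above 0.002 m).
It also fails if it takes over 58 s, if anything falls off the work surface, if the arm or the gripper's body presses on something with over 40 N, if the wrist force passes 120 N, or if a joint passes its speed limit or range.

## Working session

There is one attempt and no reset: what is moved stays moved. The work goes in short steps, Python scripts to look and compute and a tool call to move; the robot and the scene stay as the last step left them, time stands still between calls to the robot, and variables do not carry over. Pictures are saved under pics/ and viewed, and the job is handed in when it is done.

Besides the shell and the picture viewer there is one more tool, called after ">>>" as name(argument=value, ...) on one line, values as JSON. drive_tool: Moves the arm, as the interface text tells. Shift numbers are shares of 0.25 m and turn numbers shares of 360 degrees, none past 1 either way. Its arguments: {"type":"object","properties":{"commands":{"type":"array","items":{"type":"array","items":{"type":"array","items":{"type":"number","minimum":-1,"maximum":1}}}},"grip":{"type":"number"}},"required":["commands"]}

```bash
mkdir -p pics
cat > h.py <<'E'
import numpy as np, cv2
from bench import robot, imaging
def snap(n,f):
    s=imaging.snapshot(n); cv2.imwrite('pics/'+f,s['pixels'][:,:,::-1]); np.savez('pics/'+f+'.npz',**s); return s
def load(f): return dict(np.load('pics/'+f+'.npz'))
def rays(s,uv):
    K=s['mtx'];k1=float(s['k1']);uv=np.atleast_2d(np.float64(uv))
    m=cv2.undistortPoints(uv.reshape(-1,1,2),K,np.array([k1,0,0,0.]),None,None,None).reshape(-1,2)
    d=np.c_[m[:,0],-m[:,1],-np.ones(len(m))]
    E=s['extrinsics'];R=E[:3,:3];t=E[:3,3]
    return -R.T@t, d@R
def onplane(s,uv,z):
    c,d=rays(s,uv); return c+d*((z-c[2])/d[:,2])[:,None]
def depthpts(s):
    h,w=s['z_map'].shape; v,u=np.mgrid[:h,:w]
    c,d=rays(s,np.c_[u.ravel(),v.ravel()]); return (c+d*s['z_map'].ravel()[:,None]).reshape(h,w,3)
E
python3 - <<'E'
from h import *
for n in ['top','side','wrist']:
    s=snap(n,n+'1.png'); c,_=rays(s,[[320,240]]); print(n,c,s['k1'],s['mtx'][0,0],(s['z_map']>0).mean())
o=robot.get_obs();print(o, robot.pinch_z)
E
```

```text
top [0.45328466 0.00343573 1.31556096] -0.061539876495539644 554.9772448715444 0.9959147135416667
side [ 0.01237941 -0.63444142  0.66861758] -0.05781904359803735 533.6195765890336 0.9962532552083333
wrist [0.17110632 0.52778459 0.38419881] -0.049393040574866966 356.5864302815794 0.9957649739583333
{'time': 0.15, 'joint_positions': array([ 1.02492109e+00,  8.78255335e-02,  1.37185061e+00, -4.01567213e-05,
        1.68362370e+00, -1.03092675e-01]), 'qvel': array([-0.00080364, -0.00136464, -0.00387101, -0.00102499, -0.00106219,
       -0.00033978]), 'joint_torque': array([ 1.01370257e-03, -3.40639687e+01, -3.02794898e+01,  7.18532293e-02,
        3.05007084e-02, -1.25573815e-04]), 'tool_pos': array([0.23544942, 0.49660062, 0.20457969]), 'ee_rot': array([-1.65051632,  1.56908866, -2.09330337]), 'wrist_force': array([0.83881886, 0.55303858, 0.04171984]), 'wrist_torque': array([ 0.02696579, -0.01123191,  0.01864296]), 'width': 0.0937611089086832} 0.0188
```

View pics/top1.png

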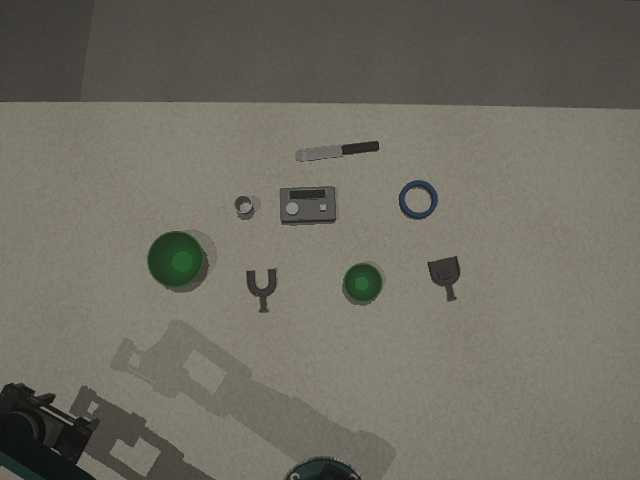

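View pics/side1.png

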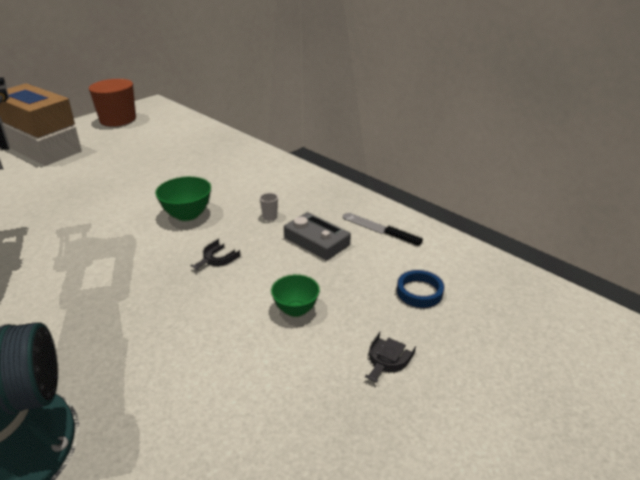

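Run:
```python
from h import *
from scipy.spatial.transform import Rotation as Ro
print(Ro.from_euler('xyz',robot.get_obs()['ee_rot']).as_matrix().round(3))
s=load('top1.png');im=s['pixels']
hsv=cv2.cvtColor(im,cv2.COLOR_RGB2HSV);P=depthpts(s)
# raised stuff
m=((P[...,2]>0.008)).astype(np.uint8)
n,l,st,c=cv2.connectedComponentsWithStats(m)
for i in range(1,n):
    if st[i,4]>60:
        q=P[l==i]; print(i,st[i],c[i].round(),q.min(0).round(3),q.max(0).round(3),np.median(im[l==i],0))
```

```text
[[-0.001  0.428  0.904]
 [-0.001  0.904 -0.428]
 [-1.    -0.002 -0.   ]]
406 [342 141  37  14 335] [360. 147.] [ 0.453 -0.122  0.008] [0.849 0.003 1.316] [44. 43. 39.]
603 [399 180  39  38 578] [418. 198.] [ 0.453 -0.262  0.008] [0.751 0.003 1.316] [43. 58. 80.]
636 [ 280  186   56   37 1929] [307. 204.] [ 0.453 -0.02   0.009] [0.731 0.111 1.316] [86. 84. 80.]
675 [233 195  20  20 208] [242. 204.] [0.453 0.003 0.008] [0.702 0.217 1.316] [65. 62. 57.]
812 [ 147  231   56   57 2115] [173. 259.] [0.453 0.003 0.008] [0.613 0.408 1.316] [37. 62. 36.]
929 [428 256  33  46 210] [448. 282.] [ 0.453 -0.315  0.008] [0.571 0.003 1.316] [58. 55. 52.]
943 [436 258  18  22 286] [445. 268.] [ 0.517 -0.299  0.008] [ 0.566 -0.258  0.021] [57. 55. 52.]
960 [ 343  263   40   40 1035] [363. 282.] [ 0.453 -0.128  0.008] [0.549 0.003 1.316] [40. 65. 39.]
988 [246 268  30  44 189] [262. 295.] [0.436 0.003 0.008] [0.536 0.187 1.316] [59. 56. 53.]
1506 [   0  382  100   98 6831] [ 40. 436.] [0.168 0.003 0.202] [0.453 0.568 1.316] [22. 23. 21.]
1825 [ 287  458   74   22 1091] [323. 471.] [ 0.059 -0.084  0.008] [0.453 0.08  1.316] [31. 41. 38.]
```

```bash
cat > m.py <<'E'
from h import *
s=load('top1.png');im=s['pixels'];hsv=cv2.cvtColor(im,cv2.COLOR_RGB2HSV)
P=depthpts(s)
def comp(m):
    cs,_=cv2.findContours(m.astype(np.uint8),cv2.RETR_EXTERNAL,cv2.CHAIN_APPROX_NONE);return sorted(cs,key=cv2.contourArea)[::-1]
print('counter z',np.median(P[300:340,500:560,2]))
g=(hsv[...,0]>45)&(hsv[...,0]<75)&(hsv[...,1]>70);g[380:]=0
for c,z in zip(comp(g)[:2],(.07,.05)):
    q=onplane(s,c.reshape(-1,2)+0.,z); (x,y),r=cv2.minEnclosingCircle(np.float32(q[:,:2]*1000));print('bowl',x,y,r*2)
# keys
sub=im[180:230,275:340].astype(int).mean(2);k=(sub>115)&(s['z_map'][180:230,275:340]>0)&(P[180:230,275:340,2]>.03)
for c in comp(k)[:2]:
    c=c.reshape(-1,2)+[275.,180.];q=onplane(s,c,.047);print('key',c.mean(0),(q.max(0)+q.min(0))/2,np.ptp(q,axis=0))
# timer, trays
dark=(im.mean(2)<85)
for nm,(x0,y0,x1,y1) in dict(lower=(240,262,285,318),upper=(420,250,470,306)).items():
    k=np.zeros_like(dark);k[y0:y1,x0:x1]=dark[y0:y1,x0:x1]
    c=comp(k)[0].reshape(-1,2)+0.;q=onplane(s,c,.015)[:,:2];print(nm,q.min(0),q.max(0))
    rect=cv2.minAreaRect(np.float32(q*1000));print(rect)
    v=cv2.imwrite('pics/'+nm+'.png',cv2.resize(im[y0-6:y1+6,x0-6:x1+6,::-1],None,fx=8,fy=8,interpolation=cv2.INTER_CUBIC))
E
python3 m.py
python3 -c "
import cv2,numpy as np
a=cv2.imread('pics/lower.png');b=cv2.imread('pics/upper.png');h=max(a.shape[0],b.shape[0])
f=lambda x:cv2.copyMakeBorder(x,0,h-x.shape[0],0,0,0)
cv2.imwrite('pics/tr.png',np.hstack([f(a),f(b)]))"
```

```text
counter z 0.0008987852319887191
bowl 549.7525634765625 342.2775573730469 129.8601837158203
bowl 504.9521789550781 -84.13489532470703 89.45926666259766
key [291.78125 207.875  ] [0.67515102 0.08158111 0.047     ] [0.02601435 0.02571782 0.        ]
key [322.88888889 206.66666667] [0.67861637 0.00969849 0.047     ] [0.01191461 0.01174536 0.        ]
lower [0.43334345 0.11562582] [0.53622031 0.18697613]
((482.692626953125, 147.6634063720703), (100.25747680664062, 69.45838165283203), 6.178557395935059)
upper [ 0.46802254 -0.31253931] [ 0.57105166 -0.2373187 ]
((515.9219970703125, -282.56097412109375), (98.6510238647461, 71.85047149658203), 13.273954391479492)
```

View pics/tr.png

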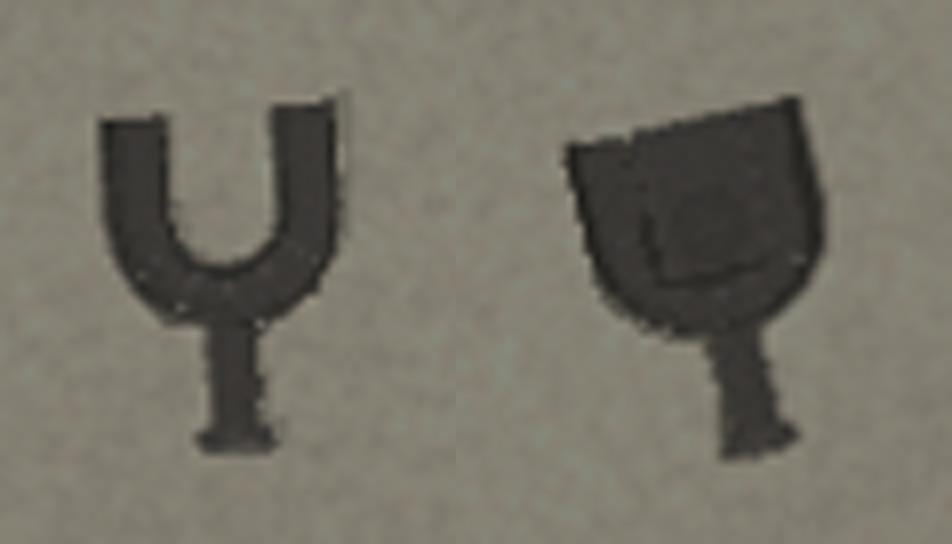

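>>> drive_tool(commands=[[[0,-0.04,0.0776,0],[0,-0.04,0.0776,0],[0,-0.04,0.0776,0],[0,-0.04,0.0776,0],[0,-0.04,0.0776,0],[0,-0.04,0.0776,0],[0,-0.04,0.0776,0],[0,-0.04,0.0776,0],[0,-0.04,0.0776,0],[0,-0.04,0.0776,0],[0,-0.04,0.0776,0],[0,-0.04,0.0776,0],[0,-0.04,0.0776,0],[0,-0.04,0.0776,0],[0,-0.04,0.0776,0],[0,-0.04,0.0776,0],[0,-0.04,0.0776,0],[0,-0.04,0.0776,0],[0,-0.04,0.0776,0],[0,-0.04,0.0776,0]]], grip=0)

```text
time: 2.15
tool_pos: [0.5008, 0.1492, 0.205]
ee_rot: [-2.697, 1.57, -3.139]
wrist_force: [0.3, 0.1, -0.6]
width: 0.0004
```

>>> drive_tool(commands=[[[0.06,0,0,0],[0.06,0,0,0],[0.06,0,0,0],[0.06,0,0,0],[0.06,0,0,0],[0.06,0,0,0],[0.06,0,0,0],[0,0,0,0]]])

```text
time: 2.95
tool_pos: [0.4986, 0.1499, 0.0973]
ee_rot: [-2.525, 1.565, -2.968]
wrist_force: [-0.6, 0.9, -0.7]
width: 0.0009
```

Run:
```python
from h import *
from scipy.spatial.transform import Rotation as Ro
print(Ro.from_euler('xyz',robot.get_obs()['ee_rot']).as_matrix().round(3))
print(robot.get_obs()['tool_pos'])
snap('wrist','w2.png');snap('side','s2.png')
```

```text
[[-0.005  0.428  0.904]
 [-0.001  0.904 -0.428]
 [-1.    -0.003 -0.004]]
[0.4985793  0.14987895 0.09730205]
```

View pics/w2.png

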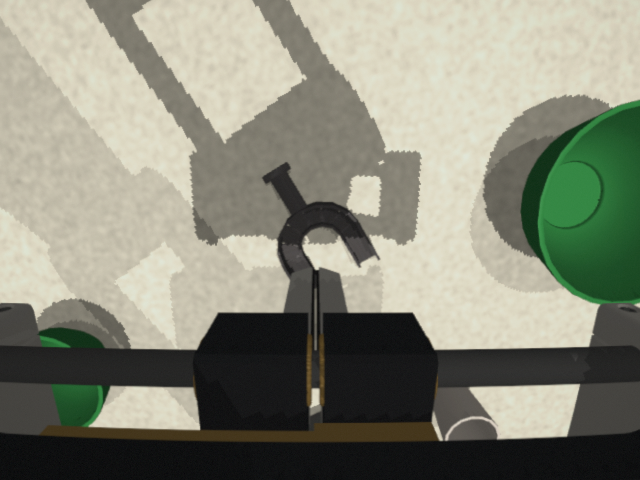

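View pics/s2.png

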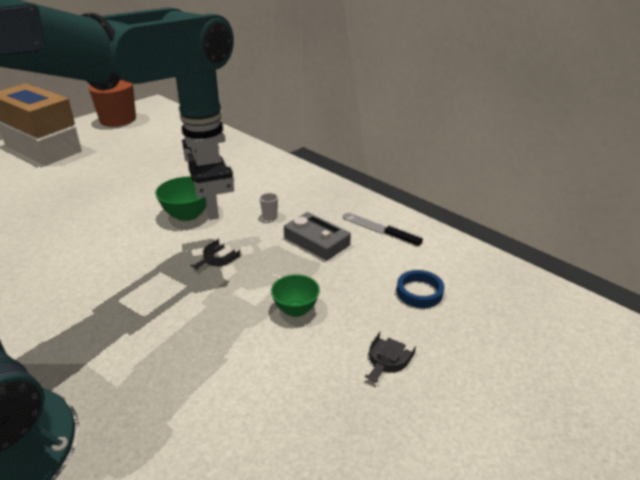

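The wrist view shows the finger tips at about (316, 270), over the open horseshoe. The side view shows a clear gap between tips and tray. I'll descend and dwell.

>>> drive_tool(commands=[[[0.04,0,0,0],[0.04,0,0,0],[0.04,0,0,0],[0.04,0,0,0],[0.04,0,0,0],[0.02,0,0,0],[0,0,0,0],[0,0,0,0],[0,0,0,0],[0,0,0,0],[0,0,0,0],[0,0,0,0],[0,0,0,0],[0,0,0,0],[0,0,0,0],[0,0,0,0],[0,0,0,0],[0,0,0,0],[0,0,0,0],[0,0,0,0]]])

```text
time: 5.05
tool_pos: [0.5006, 0.15, 0.0455]
ee_rot: [1.649, 1.571, 1.206]
wrist_force: [-0.1, -0.3, -0.2]
width: 0.0005
```

>>> drive_tool(commands=[[[0,0,0,0],[0,0,0,0],[0,0,0,0],[0,0,0,0],[0,0,0,0],[0,0,0,0],[0,0,0,0],[0,0,0,0],[0,0,0,0],[0,0,0,0],[-0.04,0,0,0],[-0.06,0,0,0],[-0.08,0,0,0],[-0.08,0,0,0],[-0.08,0,0,0],[-0.08,0,0,0],[-0.06,0,0,0],[-0.04,0,0,0],[0,0,0,0],[0,0,0,0]]])

```text
time: 7.05
tool_pos: [0.5003, 0.15, 0.175]
ee_rot: [-2.565, 1.57, -3.008]
wrist_force: [-0.5, -0.7, 0.6]
width: 0.0006
```

>>> drive_tool(commands=[[[0,-0.056,0.028,0],[0,-0.056,0.028,0],[0,-0.056,0.028,0],[0,-0.056,0.028,0],[0,-0.056,0.028,0],[0,-0.056,0.028,0],[0,-0.056,0.028,0],[0,-0.056,0.028,0],[0,-0.056,0.028,0],[0,-0.056,0.028,0],[0,-0.056,0.028,0],[0,-0.056,0.028,0],[0,-0.056,0.028,0],[0,-0.056,0.028,0],[0,-0.056,0.028,0],[0,0,0,0],[0,0,0,0]]])

```text
time: 8.75
tool_pos: [0.5053, -0.085, 0.1752]
ee_rot: [2.59, 1.57, 2.147]
wrist_force: [-0.3, 0.3, -0.0]
width: 0.0006
```

Run:
```python
from h import *
snap('wrist','w3.png');snap('side','s3.png')
```

```text
(no output)
```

View pics/w3.png

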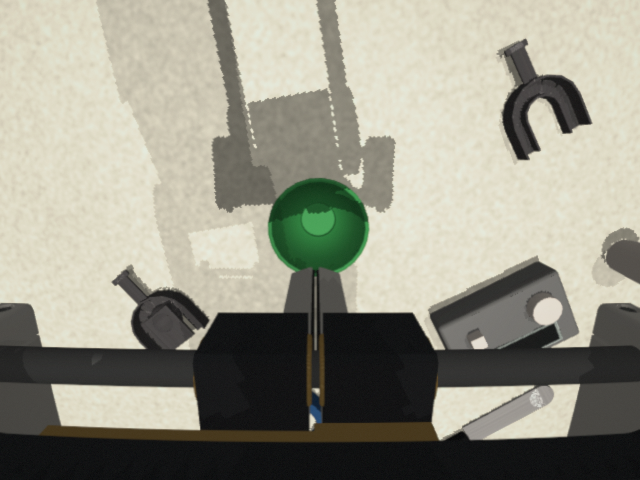

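View pics/s3.png

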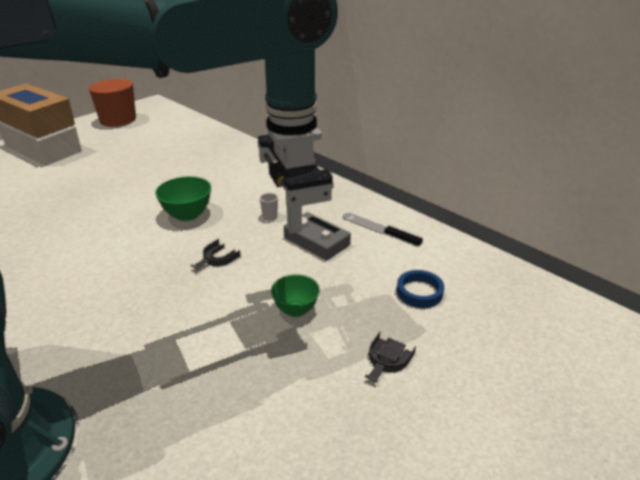

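The tips, at (316, 270) in the wrist view, line up with the smaller bowl centred at about (318, 225). The side view shows them directly above it. I'll go down 100 mm, dwell and lift.

>>> drive_tool(commands=[[[0.05,0,0,0],[0.06,0,0,0],[0.06,0,0,0],[0.06,0,0,0],[0.05,0,0,0],[0.05,0,0,0],[0.04,0,0,0],[0.02,0,0,0],[0,0,0,0],[0,0,0,0],[0,0,0,0],[0,0,0,0],[0,0,0,0],[0,0,0,0],[0,0,0,0],[0,0,0,0],[0,0,0,0],[0,0,0,0],[0,0,0,0],[0,0,0,0]]])

```text
time: 10.85
tool_pos: [0.5054, -0.0847, 0.0779]
ee_rot: [1.969, 1.571, 1.527]
wrist_force: [-0.3, 0.0, 0.9]
width: 0.0003
```

>>> drive_tool(commands=[[[0,0,0,0],[0,0,0,0],[0,0,0,0],[0,0,0,0],[0,0,0,0],[0,0,0,0],[0,0,0,0],[0,0,0,0],[0,0,0,0],[0,0,0,0],[-0.04,0,0,0],[-0.06,0,0,0],[-0.08,0,0,0],[-0.08,0,0,0],[-0.08,0,0,0],[-0.05,0,0,0],[0,0,0,0],[0,0,0,0],[0,0,0,0]]])

```text
time: 12.75
tool_pos: [0.5048, -0.0845, 0.1741]
ee_rot: [-2.997, 1.568, 2.844]
wrist_force: [0.6, 0.4, -0.1]
width: 0.0007
```

Run:
```python
from h import *
for f,b in (('side1.png',(275,205,355,262)),('w3.png',(425,250,590,350)),('top1.png',(275,180,340,230))):
    s=load(f);im=s['pixels'];x0,y0,x1,y1=b
    g=im[y0:y1,x0:x1].mean(2);sat=np.ptp(im[y0:y1,x0:x1].astype(int),axis=2)
    m=((g>110)).astype(np.uint8)
    if f=='w3.png': print(g.max())
    cs,_=cv2.findContours(m,cv2.RETR_EXTERNAL,cv2.CHAIN_APPROX_NONE)
    for c in sorted(cs,key=cv2.contourArea)[::-1][:5]:
        c=c.reshape(-1,2)+[x0+0.,y0];q=onplane(s,c,.047);print(f,c.mean(0).round(1),(q.max(0)+q.min(0))[:2]/2,np.ptp(q,axis=0)[:2])
```

```text
side1.png [314.9 233.2] [0.67432142 0.03670158] [0.26718457 0.2654236 ]
227.33333333333334
w3.png [501.5 302.6] [0.64800231 0.05174794] [0.1663117  0.16997009]
top1.png [307.  204.5] [0.68311827 0.04633728] [0.11780541 0.15099402]
```

Run:
```python
from h import *
print(onplane(load('w3.png'),[[546.5,308],[478,339]],.047)); print(onplane(load('side1.png'),[[301,220.5],[326,233]],.047))
s=load('side1.png')['pixels'][195:265,270:365,::-1];t=load('w3.png')['pixels'][245:355,420:590,::-1]
cv2.imwrite('pics/k.png',np.hstack([cv2.resize(s,(400,295),interpolation=2),cv2.resize(t,(400,295),interpolation=2)]))
```

```text
[[0.67060336 0.08327539 0.047     ]
 [0.67229728 0.01189914 0.047     ]]
[[0.67749895 0.08314748 0.047     ]
 [0.68103384 0.01075044 0.047     ]]
```

View pics/k.png

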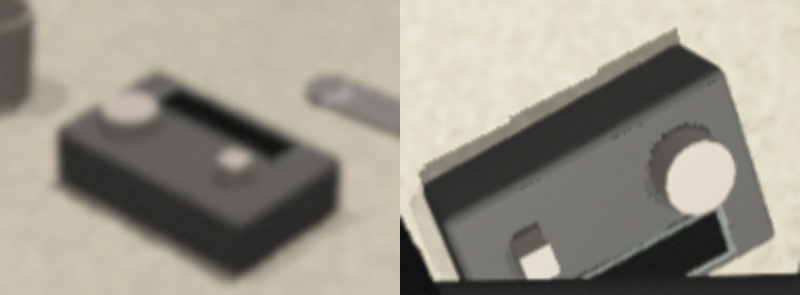

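>>> drive_tool(commands=[[[0,0.056,0.0206,0],[0,0.056,0.0206,0],[0,0.056,0.0206,0],[0,0.056,0.0206,0],[0,0.056,0.0206,0],[0,0.056,0.0206,0],[0,0.056,0.0206,0],[0,0.056,0.0206,0],[0,0.056,0.0206,0],[0,0.056,0.0206,0],[0,0.056,0.0206,0],[0,0.056,0.0206,0],[0,0.056,0.0206,0],[0,0.056,0.0206,0],[0,0.056,0.0206,0],[0,0.056,0.0206,0],[0,0,0,0],[0,0,0,0]]])

```text
time: 14.55
tool_pos: [0.6759, 0.0825, 0.1751]
ee_rot: [-2.295, 1.57, -2.738]
wrist_force: [-0.2, 0.3, -0.5]
width: 0.0002
```

>>> drive_tool(commands=[[[0.05,0,0,0],[0.06,0,0,0],[0.06,0,0,0],[0.06,0,0,0],[0.06,0,0,0],[0.06,0,0,0],[0.04,0,0,0],[0.03,0,0,0],[0.02,0,0,0],[0,0,0,0],[0,0,0,0],[0,0,0,0]]])

```text
time: 15.75
tool_pos: [0.6765, 0.0824, 0.0665]
ee_rot: [0.524, 1.569, 0.082]
wrist_force: [-0.3, -0.1, 0.0]
width: 0.0002
```

Run:
```python
from h import *
s=snap('side','s4.png');snap('wrist','w4.png')
print(robot.get_obs()['tool_pos'])
cv2.imwrite('pics/s4c.png',cv2.resize(s['pixels'][130:280,240:400,::-1],None,fx=4,fy=4,interpolation=2))
```

```text
[0.67635512 0.08242849 0.06636355]
```

View pics/s4c.png

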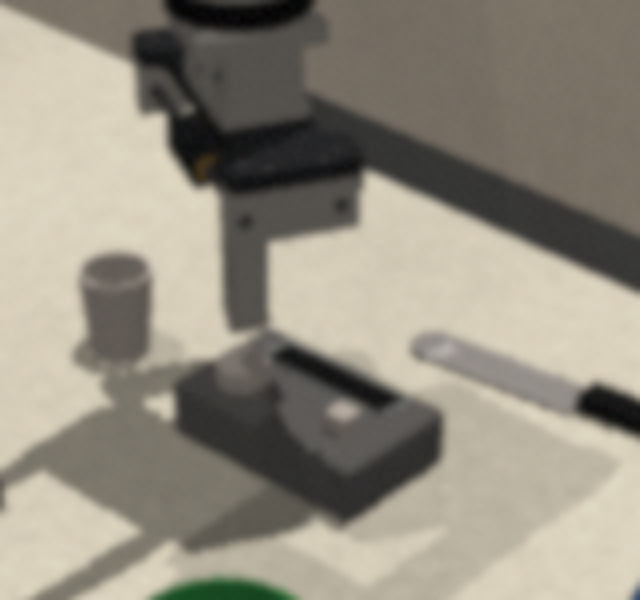

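View pics/w4.png

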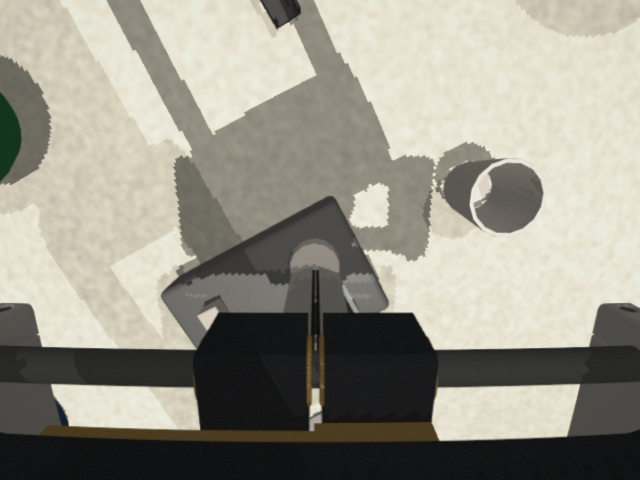

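The tips are centred on the round key in both views, with the square key well clear. I'll press slowly.

>>> drive_tool(commands=[[[0.016,0,0,0],[0.016,0,0,0],[0.016,0,0,0],[0.016,0,0,0],[0.012,0,0,0],[0.012,0,0,0],[0.008,0,0,0],[0,0,0,0],[0,0,0,0],[0,0,0,0]]])

```text
time: 16.85
tool_pos: [0.6758, 0.0824, 0.0414]
ee_rot: [2.97, 1.571, 2.527]
wrist_force: [-2.0, -0.2, 2.1]
width: 0.0002
```

>>> drive_tool(commands=[[[0.008,0,0,0],[0.008,0,0,0],[0,0,0,0],[0,0,0,0]]])

```text
time: 17.25
tool_pos: [0.6759, 0.0824, 0.0393]
ee_rot: [0.514, 1.57, 0.071]
wrist_force: [-3.9, -0.5, 7.9]
width: 0.0001
```

>>> drive_tool(commands=[[[0.006,0,0,0],[0.004,0,0,0],[0,0,0,0],[0,0,0,0],[0,0,0,0]]])

```text
time: 17.75
tool_pos: [0.676, 0.0824, 0.0392]
ee_rot: [0.405, 1.569, -0.037]
wrist_force: [-7.9, -0.9, 15.0]
width: 0.0003
```

The hard stop is reached: force has risen to 15 N and z has stopped changing at 39 mm. I'll draw back.

>>> drive_tool(commands=[[[0,0,0,0],[-0.01,0,0,0],[-0.02,0,0,0],[-0.04,0,0,0],[-0.06,0,0,0],[-0.08,0,0,0],[-0.08,0,0,0],[-0.08,0,0,0],[-0.08,0,0,0],[-0.05,0,0,0],[0,0,0,0],[0,0,0,0],[0,0,0,0]]])

```text
time: 19.05
tool_pos: [0.6752, 0.0823, 0.1583]
ee_rot: [-2.69, 1.568, -3.133]
wrist_force: [0.2, -0.3, -0.2]
width: 0.0007
```

Run:
```python
from h import *
a=load('side1.png');s=snap('side','s5.png');w=snap('wrist','w5.png')
f=lambda s:cv2.resize(s['pixels'][195:265,270:365,::-1],(400,295),interpolation=2)
cv2.imwrite('pics/s5c.png',np.hstack([f(a),f(s)]))
P=depthpts(w);m=np.linalg.norm(P[...,:2]-[.675,.0825],axis=2)<.01;print('key z',np.percentile(P[m][:,2],[10,50,90]),m.sum())
P=depthpts(a);m=np.linalg.norm(P[...,:2]-[.675,.0825],axis=2)<.01;print('before',np.percentile(P[m][:,2],[10,50,90]))
P=depthpts(s);m=(np.linalg.norm(P[...,:2]-[.675,.0825],axis=2)<.01)&(P[...,2]<.1);print('after',np.percentile(P[m][:,2],[10,50,90]),m.sum())
```

```text
key z [0.03932668 0.18828321 0.22702432] 1488
before [0.04726249 0.04975679 0.05088681]
after [0.03983271 0.04105776 0.04295795] 35
```

View pics/s5c.png

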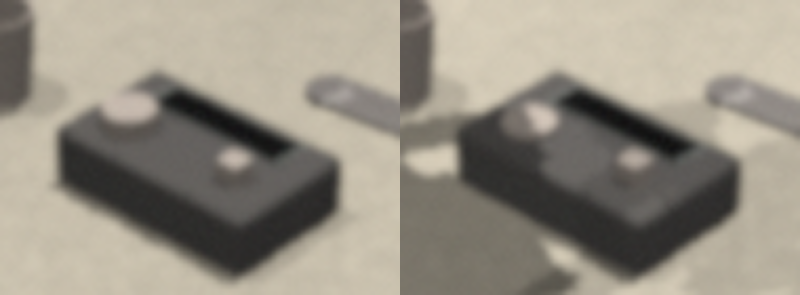

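View pics/s5.png

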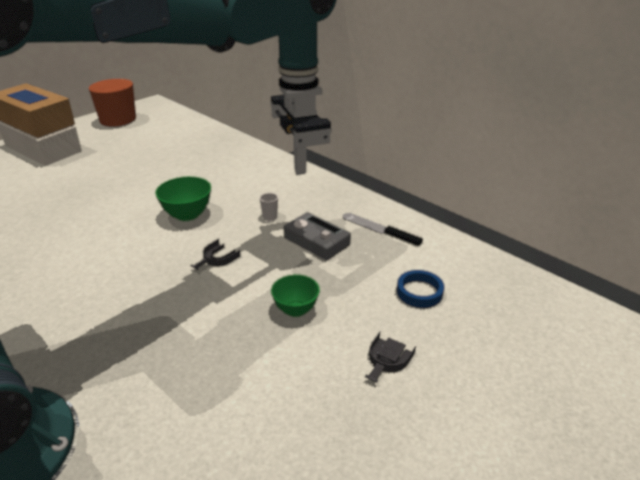

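The round key, at about (302, 222) in the side view, has dropped about 8.7 mm by depth. The square key still stands up, everything else is where it was, and the fingers are clear.

```bash
python3 -c "
from bench import robot
print(robot.close_job())"
```

```text
the job is handed in; nothing more can be done
None
```

The job is done and handed in at about 19 s of the 58 s allowed; no verdict was reported.

- **Lower-jaw tray:** I pointed at its middle for over two seconds, with the tips about 27 mm above the wall top rather than exactly 20 mm. The grasp point was about 46 mm above the wall top, inside the 21–75 mm band.
- **Smaller bowl:** I lifted clear, then pointed at its mouth for over two seconds with the tips about 28 mm above the rim (grasp point about 47 mm).
- **Start key:** I pressed it to its hard stop. The tips stopped at 39 mm while the force rose to 15 N vertically. I then drew back about 12 cm.

**Last checks:**
- **Key travel:** depth on the start key fell from about 50 to 41 mm. Both readings are about 2 mm above the stated 47 and 39 mm, a steady calibration offset, so the travel matches a full press.
- **Everything else:** by eye in the side view, the stop key was still up and the loose things had not moved. The wrist force stayed near zero except during the press.
- **Disagreements:** the three views put the start key within about 7 mm of each other in x, so I aimed near their mean. My automatic colour mask for the key failed on the second try, so two of those positions were picked by eye. The wrist-camera depth check of the key failed too, because the fingers were in its view.

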